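Index the flange to the inspection camera

ROBOT

A 6-joint arm with a two-finger parallel gripper is mounted at the origin on the work surface. World frame = base frame: x ahead of the robot, y to its left, z up, the work surface at z = 0. Lengths are in mm, angles in rad, forces in N, time in s.
With the tool pointing down it reaches from about 350 to 775 mm from the base axis. Payload 7.3 kg.
Tool frame: the origin (TCP) lies between the finger pads; the fingertips stand 8 mm ahead of it and the grasp point (between the pads) lies 11 mm behind it; y points along the fingers, z is the direction in which the jaws open and shut, and the axes are right-handed (so a half turn about y gives the same grasp; the last joint's range is limited). The gripper opens to 92 mm and grips with 3 to 60 N. Pads are 19 mm wide; open, the fingers measure 130 mm over their backs; the gripper's body (75 mm by 190 mm) begins 47 mm behind the grasp point.
Start: joints at [1.049, 0.342, 1.524, -0, 1.275, -0.146], TCP at [192.671, 488.387, 234.741] pointing down, gripper open.
Joint ranges: [-2.53, 2.53], [-0.77, 2.02], [0.04, 2.7], [-1, 4.14], [0.28, 2.66], [-3.11, 3.11]. Speed limits (rad/s): [2.57, 2.57, 3.14, 3.14, 3.14, 3.14].

INTERFACE

Orientations are given as [roll, pitch, yaw] about the fixed x, y, z axes, in that order (R = Rz(yaw) Ry(pitch) Rx(roll)).
In Python, from plant import bot, vision, job gives the robot as it stands. The module is installed in compiled form; this text tells all that it offers.
- The arm moves only by the tool arm_command, never from a script. Its argument "deltas" is a list of rows, each a list of 4 numbers: the shift along the tool's x, y, z in m, then the turn about the tool's y in degrees. In form: [[x, y, z, twist], ...]. A call has 1 to 5 rows; each row shifts and turns the commanded pose from where the row before left it, along the tool's axes as they then stand; what a row does not reach is not made up. A row lasts 1/10 s, in which the tool goes at most 50 mm and 8.59 degrees, less where a joint would pass 70% of its speed; a pose out of reach is approached as far as the arm can. A call is refused whole if a number of a shift passes 0.05 or a number of a turn 8.59, either way. A call with a gripper value outside its range is refused whole. "claw" is the closure in counts, from 0 (fully open) to 255 (shut), set as the call begins (left out, the last holds). The fingers move at their own pace and stop on an object; the grip force is fixed at half the most. Time passes only in rows, so rows that do not move let the fingers close. It gives the time, the measured TCP pose, the force and the opening at its end, in the units of the state.
- bot.get_obs(): the state, without advancing time (a new reading comes with each control period).
- vision.capture(name): name is "scene" or "top"; returns a dict with "img" (384x512x3 uint8, red, green, blue), "camera_matrix" (3x3 intrinsics, pixels), "world_to_cam" (4x4, takes a point from world to camera coordinates). Camera axes: x right, y down, z forward; pixel columns grow to the right and rows downward; lengths in mm; the calibration is good to about 2 mm. A picture is of the moment at which its call begins. There is no depth.
- job.close_job(): hands the job in, once; it reports no verdict.
Trained networks look in a picture, given as the dict that the camera call returned (one of the last four; its "shot" number tells which), for a name from the list of things; names that differ only in an ending like _2 or _b are one class to them, and where a whole thing is asked for, a point or a joint stands for the part that bears it (a point fixed in the world has none). Each returns a list of dicts, best first, with "confidence" (0 to 1); they miss things now and then, are a little off and sometimes report something else, mostly with a low value. They report only what shows in the picture. A call takes as long as a camera call. They do not tell look-alikes from the thing itself.
- vision.find_in(picture, name): "xyz" ([x, y, z] in mm, in the coordinates of the camera as it stood for that picture, good to about 4 mm: the middle of the surface that is visible of it).
- vision.regions_of(picture, name): "mask" (384x512 bool, what is visible of it).
The state is a dict: "time": time; "joint_positions": joint angles; "dq": joint speeds; "tau": joint torques, N m; "tool_pos": TCP position; "tcp_rot": TCP orientation; "contact_force": force on the tool from outside, world axes, zero at the start; "moment": the same for the moment, N m; "grip_width": finger opening in mm.
Only numpy, scipy, OpenCV 4.12 (cv2) and the standard library are available. Lean on these libraries where they do the work, as an engineer would, in place of code of your own. Each camera call takes 0.05 s, during which the arm holds its last target. There are 200 camera calls.

TASK

Index the turntable so that the round steel flange stands in front of the inspection camera: pull the plunger's T-handle up and give it a quarter turn so that it rests parked in its raised notches, swing the table round by its black post handle, then turn the T back in line and press it fully home so that the table is locked. Leave both parts seated on their nests, do not touch the camera, and leave the things lying about where they are.

Things in the scene. Friction and masses are not known exactly. Their poses are not given: they have to be found in the camera images.
- unit: The indexing unit, bolted down: dark steel base plate 220 x 460 x 15 mm (centre 45 mm towards +y) carrying a turntable, a grey plunger bracket at one end and a camera at the other. Origin on the turntable's vertical axis at bench height (z = 0); +y points to the camera, -y to the plunger. It stands at varying places and angles. 'Unit' offsets below are in this frame.
- disc_top (a point): Centre of the turntable's top face, 70 mm above the bench: an aluminium disc 270 mm across, 18 mm thick. Three index holes, 13 mm wide, 120 mm from its axis and 120 degrees apart, take the plunger's pin. Two nests, 58 mm from the axis, carry the parts; at the start they are at -30 and -150 degrees from the unit's +x axis (anticlockwise positive).
- turntable (a joint): Turn of the turntable, rad, positive anticlockwise from above, stops at -2.3 and 2.3. Starts pinned at 0. Its holes come under the pin at 0, +2.094 and -2.094: +2.094 brings the nest that starts at -30 degrees to the camera, -2.094 the nest that starts at -150. Turning takes about 2.5 N at the post; unpinned, it stays where it is left.
- post_grip (a point): Point on the axis of the post handle, 119 mm above the bench: an upright black round grip 24 mm across, 64 mm high (top 22 mm above this point), spinning freely on its own axis, fixed to the turntable 105 mm from the table's axis. At table angle 0 it is straight towards the camera (unit +y); turning the table carries it along the arc.
- plunger (a joint): Lift of the index plunger, m: 0 = home (pin 13 mm in a hole, table locked), 0.026 = fully out. Pin clear of the table above 0.013; the T turns only above 0.0195; turned a quarter, it rests in notches at 0.016. Pulling takes up to 16 N. With the T back in line the spring brings it down only to about 0.010; it must be pressed home from there (6 N) and then stays.
- tee (a joint): Turn of the T-handle about its vertical axis, rad, positive anticlockwise from above; 0 = in line with its deep slot (bar along the unit's x axis), +1.57 or -1.57 = parked (bar along unit y); either way is good. Play in the slot about 0.07 rad. The pin's nose is round and finds its hole when the table is within about 2 degrees.
- tee_grip (a point): Centre of the T-handle's bar: black, 66 mm long (along this point's x axis), 16 mm wide, 20 mm high; pinch it across the 16 mm. At unit (0, -120) mm; when home, 158 mm above the bench; it rises and turns with the plunger.
- sleeve_top (a point): Top centre, at unit (0, -120, 132) mm, of the plunger's castellated steel sleeve, 32 x 32 mm, that stands under the T bar: fingertips must stay above it. It stands on a grey bracket arm, 50 mm wide in unit x, whose top is at z = 112 mm and which spans unit y from -171 to -102 mm, overhanging the disc's rim.
- view_point (a point): The place in front of the camera where the flange must stand: the centre of the nest position nearest the camera, 58 mm from the table's axis at unit (0, 58, 78) mm. Fixed to the base.
- camera: The inspection camera, fixed to the base plate beyond the table's rim: a black box 44 x 56 x 44 mm with a lens 39 mm in diameter pointing at the table, lens front at unit y = 183 mm, top at z = 124 mm, back at y = 270 mm. Its origin is that of unit. Not to be touched.
- flange: The wanted part: a loose round steel flange, 72 mm in diameter and 14 mm thick with six bolt holes and a neck 42 mm in diameter, 34 mm high in all. Sits with its 23 mm bore over the nest's spigot, underside at z = 78 mm. Origin at the centre of its underside. It is on either of the two nests. 0.35 kg.
- block: The other part: a loose steel bearing block, foot 64 x 36 x 14 mm with an upright housing, 48 mm high in all, on the other nest, underside at z = 78 mm. Origin at the centre of its underside. 0.3 kg.
- panel_rest: Bystander: blue stand, foot 120 x 80 mm, with two posts and a black curved panel (175 mm long, along its x), 172 mm high. Origin at the centre of its underside.
- bars: Bystander: three dark steel clamping bars stacked, 170 x 62 x 60 mm. Origin at the centre of its underside.
- clamp: Bystander: toggle clamp with a red grip on a plate, 120 x 50 mm, 90 mm high. Origin at the centre of its plate's underside.
Things that resemble listed ones, but are neither listed nor needed, are in the scene too. What is shaped like the block but orange is not meant.

How it is judged (in metres and radians):
On the way, in this order (a step that is already met when the one before it is completed fails the run):
1. the plunger is pulled out and its T turned a quarter turn to rest in the raised notches, the table not yet turned (value of joint plunger above 0.0125 m and (value of joint tee above 1.3 rad or value of joint tee below -1.3 rad) and value of joint turntable between -0.1 and 0.1 rad), for 0.2 s.
2. with the plunger still parked, the table is swung until the flange is in front of the camera (within 12 mm) (value of joint plunger above 0.0125 m and (value of joint tee above 1.3 rad or value of joint tee below -1.3 rad) and horizontal distance between flange and view_point below 0.012 m), for 0.2 s.
At the end, for the whole second after the job is handed in: The flange stands within 6 mm of the view point, the plunger is home (lift under 3 mm) with its T back in line (within 0.2 rad), both parts sit flat on their nests (undersides 74 to 81 mm above the bench, tilt under 0.1 rad) and the flange is at rest (horizontal distance between flange and view_point below 0.006 m and value of joint plunger below 0.003 m and value of joint tee between -0.2 and 0.2 rad and z of flange in the frame of unit between 0.074 and 0.081 m and z of block in the frame of unit between 0.074 and 0.081 m and angle between each of flange, block's own z axis and vertical below 0.1 rad and linear speed of flange below 0.02 m/s); the robot touches nothing.
It fails at once if a part is lifted off its nest or tipped (8 mm, 0.25 rad) (z of any of flange, block in the frame of unit above 0.086 m or angle between any of flange, block's own z axis and vertical above 0.25 rad).
It fails at once if the robot touches the camera (over 0.5 N) (contact force between camera and the fingers above 0.5 N or contact force between camera and the arm above 0.5 N).
It fails at once if the panel stand, the bars or the clamp is displaced by more than 15 mm (distance of any of panel_rest, bars, clamp from where it was at the start of the episode above 0.015 m).
It also fails if it takes over 61 s, if anything falls off the work surface, if the arm or the gripper's body presses on something with over 40 N, if the wrist force passes 120 N, or if a joint passes its speed limit or range.

## Working session

There is one attempt and no reset: what is moved stays moved. The work goes in short steps, Python scripts to look and compute and a tool call to move; the robot and the scene stay as the last step left them, time stands still between calls to the robot, and variables do not carry over. Pictures are saved under pics/ and viewed, about 8 in all and at most 12, crops included, and the job is handed in when it is done.

Besides the shell and the picture viewer there is one more tool, called after "Call:" as a command line: name --pt "numbers of a row" for each row, then --argument value for the rest. arm_command: Moves the arm, as the interface text tells. Its arguments: {"type":"object","properties":{"deltas":{"type":"array","items":{"type":"array","items":{"type":"number"}}},"claw":{"type":"number"}},"required":["deltas"]}

```bash
mkdir -p pics
cat > h.py <<'E'
import numpy as np, cv2
from plant import bot, vision, job
def w(p,x):
    return (np.linalg.inv(p["world_to_cam"])@np.r_[x,1])[:3]
def proj(p,X):
    c=(p["world_to_cam"]@np.r_[X,1])[:3]; u=p["camera_matrix"]@c; return u[:2]/u[2]
def save(p,n): cv2.imwrite("pics/"+n,p["img"][:,:,::-1])
E
python3 - <<'E'
from h import *
np.set_printoptions(precision=3,suppress=True)
print(bot.get_obs())
P=[]
for c in ("scene","top"):
    p=vision.capture(c);P.append(p["img"][:,:,::-1]); cv2.imwrite(f"pics/{c}.png",cv2.resize(P[-1],(800,600)))
    for n in ("disc_top","post_grip","tee_grip","sleeve_top","camera","flange","block","panel_rest","bars","clamp"):
        for d in vision.find_in(p,n)[:3]: print(c,n,round(d["confidence"],2),w(p,d["xyz"]),proj(p,w(p,d["xyz"])))
E
```

```text
{'time': 0.0, 'joint_positions': array([ 1.049,  0.343,  1.525, -0.   ,  1.275, -0.146]), 'dq': array([0.001, 0.001, 0.   , 0.   , 0.   , 0.001]), 'tau': array([ -0.002, -43.124, -24.422,   0.072,   0.056,  -0.   ]), 'tool_pos': array([192.435, 488.027, 234.04 ]), 'tcp_rot': array([-1.572,  0.   , -0.376]), 'contact_force': array([ 0.059, -0.123,  0.52 ]), 'moment': array([-0.039, -0.018,  0.001]), 'grip_width': 91.75563937490678}
scene disc_top 0.81 [671.051 171.54   71.818] [308.067 286.273]
scene post_grip 0.52 [648.424 168.151 119.127] [313.445 263.646]
scene post_grip 0.19 [ 411.17  -149.91   110.739] [256.928 171.845]
scene tee_grip 0.72 [504.631  -5.877 161.506] [282.19  189.096]
scene sleeve_top 0.91 [666.483 169.444  69.098] [308.22  285.447]
scene sleeve_top 0.64 [500.892  -3.114 156.737] [283.897 190.347]
scene camera 0.65 [730.869 276.76  108.648] [341.185 315.604]
scene flange 0.72 [608.715  38.537  91.44 ] [273.117 240.223]
scene block 0.89 [317.381 187.05   24.221] [377.651 221.851]
scene block 0.71 [535.36   98.598  99.478] [311.103 230.672]
scene block 0.71 [ 549.68 
[... 385 characters left out ...]
788  68.366] [204.092 165.447]
top tee_grip 0.44 [497.027  -8.302 165.675] [251.153 201.034]
top sleeve_top 0.93 [600.525 126.895  65.606] [203.836 164.895]
top camera 0.69 [711.463 259.993 120.349] [152.917 119.756]
top camera 0.47 [725.084 -35.878  27.026] [262.938 125.553]
top flange 0.76 [592.543  35.722  91.601] [236.08  167.217]
top block 0.87 [300.603 181.118  18.927] [183.215 271.697]
top block 0.78 [ 543.118 -233.801   21.055] [330.096 189.652]
top block 0.76 [512.515  91.9    97.162] [214.354 195.914]
top panel_rest 0.72 [ 401.914 -127.507  146.849] [296.894 239.552]
top bars 0.58 [725.049 -35.859  28.629] [262.941 125.436]
top clamp 0.82 [435.011 175.204  12.217] [187.388 224.172]
```

View pics/scene.png

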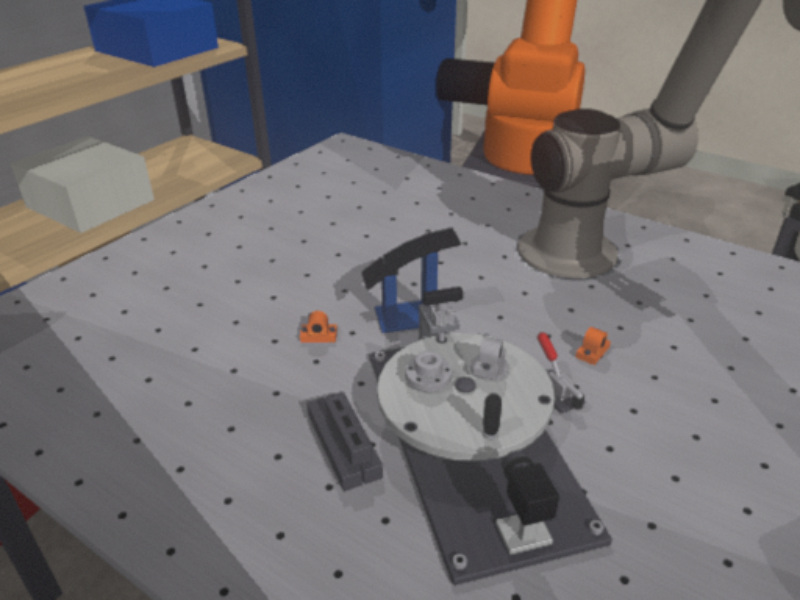

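View pics/top.png

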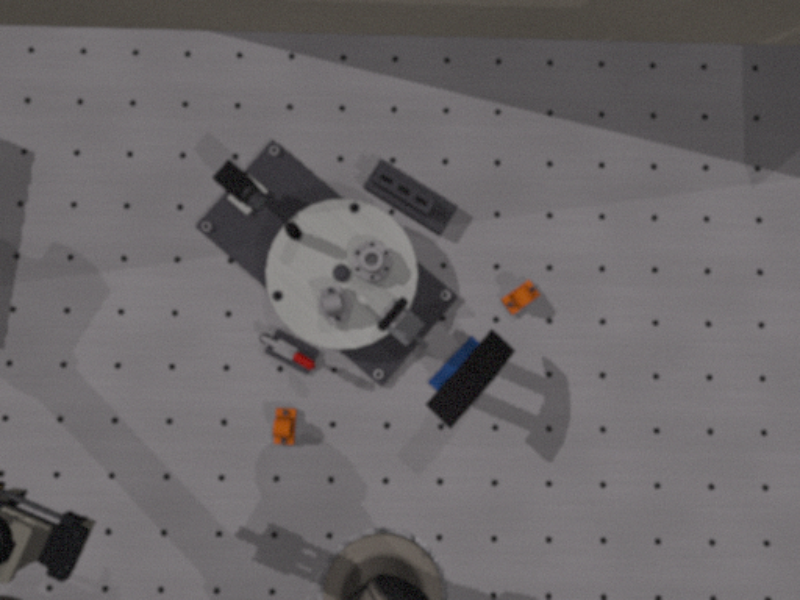

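The scene view shows the disc centre at about (465,385), the T-handle at (440,296), the black post at (492,413), the camera at (533,490) and the flange at (430,370). In the top view the disc is at (343,272), the T at (392,313) and the post at (293,232). The flange sits on the -30° nest, so the table must go to +2.094. Next I'll fit the unit's pose using both views.

```bash
cat > fit.py <<'E'
from h import *
from scipy.optimize import least_squares
np.set_printoptions(precision=3,suppress=True)
def pts(q,U):
    c,s=np.cos(q[2]),np.sin(q[2]); U=np.atleast_2d(U)
    return np.c_[q[0]+c*U[:,0]-s*U[:,1], q[1]+s*U[:,0]+c*U[:,1], U[:,2]]
if __name__=="__main__":
    P={c:vision.capture(c) for c in ("scene","top")}
    a=np.linspace(0,2*np.pi,200); circ=np.c_[135*np.cos(a),135*np.sin(a),70+0*a]
    M={}
    for c,p in P.items():
        for n in ("disc_top","post_grip","tee_grip","camera","flange"):
            for d in vision.regions_of(p,n)[:3]:
                m=d["mask"]; ys,xs=np.nonzero(m); print(c,n,round(d["confidence"],2),m.sum(),xs.mean(),ys.mean(),xs.min(),xs.max(),ys.min(),ys.max())
                M.setdefault((c,n),m)
    # plate bolts in the top picture (refined dark/bright not needed: hand-read from 800x600 view)
    B=np.array([[275,150],[207,227],[446,296],[379,374]])*.64
    def res(q,v=False):
        r=[]; p=P["top"]
        b=np.mean([proj(p,X) for X in pts(q,[[x,45+y,18] for x in(-90,90) for y in(-210,210)])],0)
        r+=list(2*(b-B.mean(0)))
        e=B[[0,1]].mean(0)-B[[2,3]].mean(0); f=proj(p,pts(q,[0,255,18])[0])-proj(p,pts(q,[0,-165,18])[0])
        r.append(200*((e[0]*f[1]-e[1]*f[0])/np.linalg.norm(e)/np.linalg.norm(f)))
        for c,n,z,u in (("top","tee_grip",166,(0,-120)),("scene","tee_grip",158,(0,-120))):
            if (c,n) in T: r+=list(proj(P[c],pts(q,[*u,z])[0])-T[c,n])
        for c in P:
            h=H[c]; pr=np.array([proj(P[c],X) for X in pts(q,circ)],np.float32)
            d=np.array([cv2.pointPolygonTest(h,tuple(map(float,x)),True) for x in pr[::5]]); r+=list(d*.5)
        return r
    H={};T={}
    for c in P:
        m=M[c,"disc_top"]; H[c]=cv2.convexHull(np.concatenate(cv2.findContours(m.astype(np.uint8),0,1)[0]))
    for c,n,g in (("top","tee_grip",(392*.64,313*.64)),("scene","tee_grip",(441*.64,296*.64))): T[c,n]=np.array(g)
    s=least_squares(res,[572,86,-.68],loss="soft_l1"); q=s.x; print(q,np.degrees(q[2]),np.round(res(q),1))
    for c,p in P.items():
        im=cv2.resize(p["img"][:,:,::-1],None,fx=3,fy=3,interpolation=cv2.INTER_CUBIC)
        dr=lambda X,col:cv2.circle(im,tuple(int(v) for v in proj(p,X)*3+1),2,col,-1)
        for X in pts(q,circ): dr(X,(0,0,255))
        for X in pts(q,[[x,y,15] for x in (-110,110) for y in np.linspace(-185,275,60)]): dr(X,(0,255,0))
        for X in pts(q,[[x,-120+y,168] for x in np.linspace(-33,33,20) for y in(-8,8)]): dr(X,(255,255,0))
        for t in a[::10]: dr(pts(q,[12*np.cos(t),105+12*np.sin(t),141])[0],(255,0,255))
        o=(proj(p,pts(q,[0,0,70])[0])*3).astype(int); x0,y0=max(0,o[0]-400),max(0,o[1]-300)
        cv2.imwrite(f"pics/fit_{c}.png",im[y0:y0+600,x0:x0+800])
    for n,u in dict(tee=(0,-120,158),post=(0,105,119),postend=(-90.9,-52.5,119),view=(0,58,78)).items(): print(n,pts(q,u)[0])
E
python3 fit.py
```

```text
scene disc_top 0.9 14989 309.52325038361465 289.4194409233438 236 390 183 373
scene post_grip 0.54 255 314.2823529411765 263.72549019607845 309 320 251 277
scene tee_grip 0.69 284 282.5880281690141 189.92957746478874 270 295 183 199
scene camera 0.84 1781 337.0101066816395 322.01909039865245 317 357 288 353
scene flange 0.57 590 274.1 237.73559322033898 260 289 225 250
top disc_top 0.88 12043 206.88408203935896 166.60856929336543 125 291 90 246
top post_grip 0.44 110 186.79090909090908 147.4181818181818 181 192 142 153
top tee_grip 0.43 173 250.17341040462426 201.04046242774567 241 259 190 211
top camera 0.77 629 153.54689984101748 119.36089030206678 136 171 103 135
top flange 0.62 539 237.47309833024119 167.28571428571428 224 250 154 180
top flange 0.57 169 250.03550295857988 201.84023668639054 241 259 191 212
[572.26   83.126  -0.67 ] -38.36855294130052 [-0.1  0.7 -3.1  1.3  0.4 -0.3 -1.1  0.4  0.9  1.9  3.6  6.   9.  12.6
 16.7 21.2 25.8 23.  18.5 14.2 10.3  7.   4.2  2.1  0.6 -0.1 -0.3 -0.2
 -0.3 -0.1  0.6  1.7  3.2  5.2  7.5 10.1 13.  11.3  9.2  7.5  6.3  5.5
  5.4  3.6  1.9  0.7  0.3 -0.7 -0.5  0.   1.   2.6  4.8  7.4 10.3 13.7
 17.2 21.  17.3 13.7 10.4  7.4  4.9  2.8  1.3  0.3 -0.2 -0.1 -0.1  0.2
  1.2  2.8  4.9  7.5 10.5 10.5 10.3 10.4 10.3 10.8  8.2  5.4  3.1  1.3
  0.1 -0.6 -0.8]
tee [497.774 -10.958 158.   ]
post [637.435 165.45  119.   ]
postend [468.403  98.388 119.   ]
view [608.261 128.6    78.   ]
```

View pics/fit_top.png

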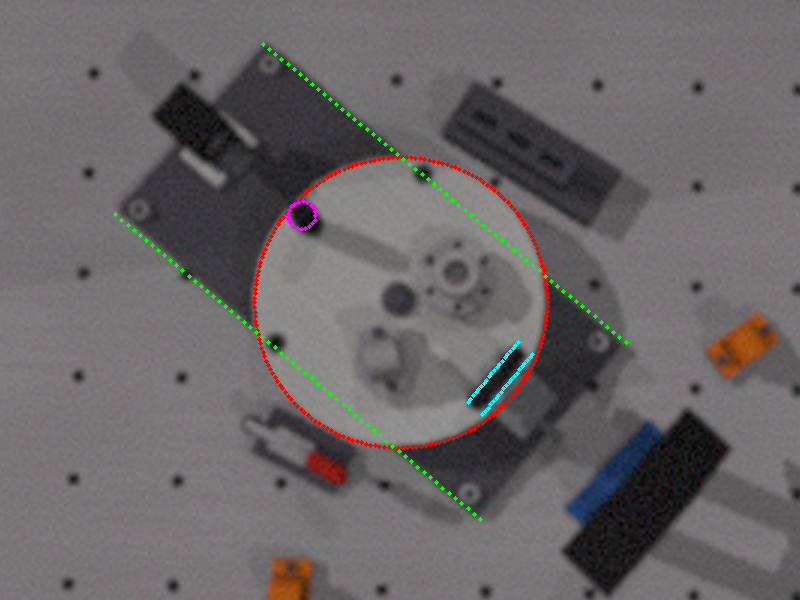

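View pics/fit_scene.png

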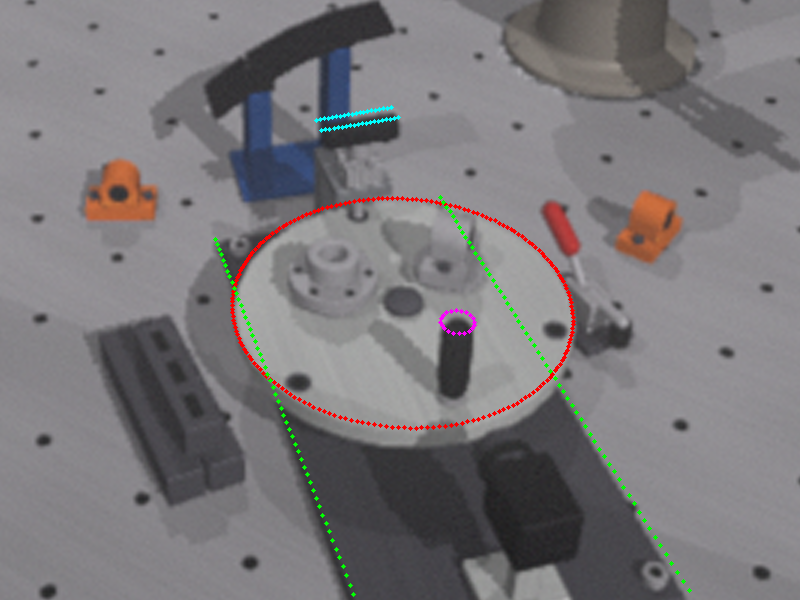

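In the top crop the disc fits well, with index holes at (423,174) and (277,343) and bolts at (269,64), (139,210), (598,342) and (469,493). The T overlay is about 5 px off, because the disc mask took in the plate. I'll refit from point features instead.

```bash
cat > fit2.py <<'E'
from fit import *
q0=np.array([572.26,83.126,-.67]); P={c:vision.capture(c) for c in ("scene","top")}
off={}
for c,p in P.items():
    o=(proj(p,pts(q0,[0,0,70])[0])*3).astype(int); off[c]=np.array([max(0,o[0]-400),max(0,o[1]-300)])
def px(c,x,y): return (off[c]+[x-1,y-1])/3
r=np.radians
h=lambda t,R,z:[R*np.cos(r(t)),R*np.sin(r(t)),z]
F=[("top",px("top",423,174),h(30,120,70)),("top",px("top",277,343),h(150,120,70)),
 ("scene",px("scene",299,382),h(30,120,70)),("scene",px("scene",556,329),h(150,120,70)),
 ("top",px("top",457,271),h(-30,58,112)),
 ("top",px("top",301,215),[0,105,141]),("scene",px("scene",458,323),[0,105,141]),
 ("top",np.array([250.17,201.04]),[0,-120,166]),("scene",np.array([282.59,189.93]),[0,-120,159])]
bolts=[(269,64),(139,210),(598,342),(469,493)]; sg=[(1,1),(-1,1),(1,-1),(-1,-1)]
def res(v):
    q=v[:3]; R=[proj(P[c],pts(q,u)[0])-x for c,x,u in F]
    R+=[proj(P["top"],pts(q,[a*v[3],45+b*v[4],18])[0])-px("top",*x) for x,(a,b) in zip(bolts,sg)]
    return np.ravel(R)
s=least_squares(res,[*q0,95,215],loss="soft_l1"); q=s.x; print(q,np.degrees(q[2]));print(res(q).reshape(-1,2))
for n,u in dict(tee=(0,-120,158),post=(0,105,119),postend=(-90.9,-52.5,119)).items(): print(n,pts(q,u)[0])
# T alone, free xy at z 158
def rt(v): return np.ravel([proj(P["top"],[v[0],v[1],166])-F[7][1],proj(P["scene"],[v[0],v[1],159])-F[8][1]])
t=least_squares(rt,[497,-10]);print("tee free",t.x,t.fun)
E
python3 fit2.py
```

```text
[573.777  85.594  -0.682  95.117 210.399] -39.084404006443975
[[-0.035 -0.041]
 [-0.529  0.079]
 [-0.162 -0.167]
 [-0.239  0.09 ]
 [-0.303  0.5  ]
 [-0.213 -0.823]
 [ 0.048  0.632]
 [ 0.696 -0.451]
 [ 0.436 -1.441]
 [ 0.048  0.17 ]
 [ 0.05   0.198]
 [ 0.021 -0.012]
 [ 0.257  0.157]]
tee [498.121  -7.553 158.   ]
post [639.976 167.096 119.   ]
postend [470.12  102.151 119.   ]
tee free [499.144  -6.289] [ 0.206 -0.865  0.639 -1.083]
```

Call:
arm_command --pt "0 0 0 5.85" --pt "0 0 0 5.85" --pt "0 0 0 5.85" --pt "0.036 0 -0.0125 0" --pt "0.036 0 -0.0125 0" --claw 120

```text
time: 2.3
tool_pos: [232.8, 423.1, 234.5]
tcp_rot: [-1.571, -0.0, -0.68]
contact_force: [1.1, 0.8, -0.5]
grip_width: 56.3
```

Call:
arm_command --pt "0.036 0 -0.0125 0" --pt "0.036 0 -0.0125 0" --pt "0.036 0 -0.0125 0" --pt "0.036 0 -0.0125 0" --pt "0.036 0 -0.0125 0"

```text
time: 2.8
tool_pos: [333.7, 260.3, 234.9]
tcp_rot: [-1.57, -0.0, -0.682]
contact_force: [0.9, -0.1, 0.2]
grip_width: 48.3
```

Call:
arm_command --pt "0.036 0 -0.0125 0" --pt "0.036 0 -0.0125 0" --pt "0.036 0 -0.0125 0" --pt "0.036 0 -0.0125 0" --pt "0 0 0 0"

```text
time: 3.3
tool_pos: [415.5, 128.9, 234.8]
tcp_rot: [-1.571, -0.002, -0.687]
contact_force: [-1.4, 1.0, 0.0]
grip_width: 48.5
```

Call:
arm_command --pt "0.0375 0 -0.0134 0" --pt "0.0375 0 -0.0134 0" --pt "0.0375 0 -0.0134 0" --pt "0.0375 0 -0.0133 0" --pt "0 0 0 0"

```text
time: 3.8
tool_pos: [497.9, -6.9, 234.4]
tcp_rot: [-1.571, -0.001, -0.686]
contact_force: [0.3, 0.8, -0.3]
grip_width: 48.5
```

Run:
```python
from h import *
o=bot.get_obs();print(o["tool_pos"],o["tcp_rot"],o["contact_force"])
p=vision.capture("scene"); im=cv2.resize(p["img"][:,:,::-1],None,fx=4,fy=4,interpolation=cv2.INTER_CUBIC)
for X in ([498.3,-7.3,158],o["tool_pos"]): cv2.circle(im,tuple(int(v) for v in proj(p,X)*4+1.5),3,(0,0,255),-1)
u=(proj(p,[498,-7,180])*4).astype(int); cv2.imwrite("pics/a.png",im[max(0,u[1]-300):u[1]+300,u[0]-400:u[0]+400])
```

```text
[497.93953108  -6.86511365 234.44295749] [-1.57084239e+00 -1.41356944e-03 -6.85633866e-01] [ 0.27109695  0.84377259 -0.32134514]
```

View pics/a.png

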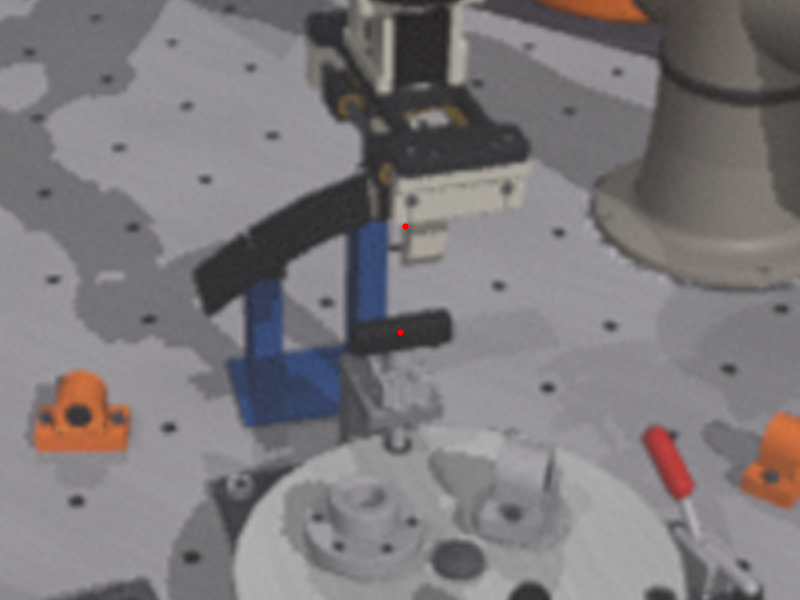

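The gripper hangs above the T, whose bar centre at (400,332) agrees with my estimate. The panel is clear. I'll descend and pinch.

Call:
arm_command --pt "0.0 0.03 0 0.2" --pt "0 0.03 0 0" --pt "0 0.018 0 0" --pt "0 0.009 0 0" --pt "0 0 0 0"

```text
time: 4.35
tool_pos: [495.1, -2.8, 147.0]
tcp_rot: [-1.572, 0.002, -0.684]
contact_force: [0.4, -0.5, -0.1]
grip_width: 48.9
```

Call:
arm_command --pt "0 0 0 0" --pt "0 0 0 0" --pt "0 0 0 0" --pt "0 0 0 0" --pt "0 0 0 0" --claw 255

```text
time: 4.85
tool_pos: [494.9, -5.8, 148.2]
tcp_rot: [-1.575, -0.0, -0.685]
contact_force: [-5.9, -7.1, 6.7]
grip_width: 15.6
```

Call:
arm_command --pt "0 0 0 0" --pt "0 0 0 0" --pt "0.002 0 -0.001 0" --pt "0.002 0 -0.001 0" --pt "0 0 0 0" --claw 170

```text
time: 5.35
tool_pos: [498.2, -8.4, 147.7]
tcp_rot: [-1.571, -0.0, -0.686]
contact_force: [0.1, -0.1, 0.5]
grip_width: 30.4
```

Call:
arm_command --pt "0 0 0 0" --pt "0 0 0 0" --pt "0 0 0 0" --pt "0 0 0 0" --pt "0 0 0 0" --claw 255

```text
time: 5.85
tool_pos: [497.7, -8.4, 147.7]
tcp_rot: [-1.571, 0.0, -0.686]
contact_force: [-2.4, -2.5, 0.7]
grip_width: 16.0
```

Call:
arm_command --pt "0 -0.006 0 0" --pt "0 -0.006 0 0" --pt "0 -0.006 0 0" --pt "0 -0.005 0 0" --pt "0 0 0 0"

```text
time: 6.35
tool_pos: [497.6, -8.3, 170.9]
tcp_rot: [-1.571, 0.0, -0.686]
contact_force: [-1.3, -5.1, -6.9]
grip_width: 15.7
```

Call:
arm_command --pt "0 0 0 8.2" --pt "0 0 0 8.2" --pt "0 0 0 8.2" --pt "0 0 0 8.2" --pt "0 0 0 0"

```text
time: 6.85
tool_pos: [497.3, -8.5, 170.8]
tcp_rot: [-1.572, -0.0, -1.262]
contact_force: [-2.2, -6.2, -7.1]
grip_width: 16.0
```

Call:
arm_command --pt "0 0 0 8.2" --pt "0 0 0 8.2" --pt "0 0 0 8.2" --pt "0 0 0 8.2" --pt "0 0 0 0"

```text
time: 7.35
tool_pos: [496.9, -8.5, 170.7]
tcp_rot: [-1.573, -0.001, -1.835]
contact_force: [-4.2, -5.7, -6.4]
grip_width: 16.0
```

Call:
arm_command --pt "0 0 0 8.2" --pt "0 0 0 8.2" --pt "0 0 0 8.2" --pt "0 0 0 0" --pt "0 0 0 0"

```text
time: 7.85
tool_pos: [496.7, -8.4, 170.5]
tcp_rot: [-1.573, -0.002, -2.26]
contact_force: [-4.8, -6.3, -6.5]
grip_width: 15.8
```

Run:
```python
from h import *
o=bot.get_obs();print(o["tool_pos"],o["tcp_rot"],o["contact_force"],o["moment"],o["joint_positions"])
```

```text
[496.68116819  -8.40762731 170.53432646] [-1.57271981e+00 -2.06834859e-03 -2.25996051e+00] [-4.76803942 -6.30906128 -6.52385427] [-1.03617567  0.72638651 -0.05864304] [-1.70804926e-01  3.56348051e-01  1.69491881e+00 -9.50013443e-04
  1.09302155e+00  5.18799201e-01]
```

Call:
arm_command --pt "0 0.0035 0 0" --pt "0 0.0035 0 0" --pt "0 0 0 0" --pt "0 0 0 0" --pt "0 0 0 0"

```text
time: 8.35
tool_pos: [496.7, -8.4, 163.6]
tcp_rot: [-1.573, -0.002, -2.26]
contact_force: [-4.9, -5.6, -6.1]
grip_width: 15.7
```

Call:
arm_command --pt "0 0 0 0" --pt "0 0 0 0" --pt "0 0 0 0" --pt "0 -0.01 0 0" --pt "0 -0.03 0 0" --claw 130

```text
time: 8.85
tool_pos: [496.7, -7.7, 202.8]
tcp_rot: [-1.575, -0.002, -2.26]
contact_force: [0.8, 0.5, -0.5]
grip_width: 44.5
```

Call:
arm_command --pt "0 -0.03 0 0" --pt "0 0 0 0"

```text
time: 9.05
tool_pos: [500.3, -8.3, 238.6]
tcp_rot: [-1.563, 0.005, -2.26]
contact_force: [0.5, 0.1, -0.9]
grip_width: 45.0
```

Call:
arm_command --pt "0 0 0 -7.64" --pt "0 0 0 -7.64" --pt "0 0 0 -7.64" --pt "0 0 0 -7.64" --pt "0 0 0 -7.64"

```text
time: 9.55
tool_pos: [497.9, -8.0, 233.8]
tcp_rot: [-1.571, 0.0, -1.588]
contact_force: [-0.1, -0.6, 1.0]
grip_width: 45.0
```

Call:
arm_command --pt "0 0 0 -7.64" --pt "0 0 0 -7.64" --pt "-0.027 0 0.035 0" --pt "-0.027 0 0.035 0" --pt "-0.027 0 0.035 0"

```text
time: 10.05
tool_pos: [581.1, 97.0, 234.1]
tcp_rot: [-1.57, 0.0, -1.327]
contact_force: [0.5, -0.3, 0.0]
grip_width: 45.0
```

Call:
arm_command --pt "-0.025 0 0.033 0" --pt "-0.02 0 0.025 0" --pt "0 0 0 0" --pt "0 0 0 0"

```text
time: 10.45
tool_pos: [625.3, 153.9, 233.1]
tcp_rot: [-1.572, 0.0, -1.325]
contact_force: [-0.2, -0.0, 0.4]
grip_width: 45.2
```

Run:
```python
from h import *
o=bot.get_obs();print(o["tool_pos"],o["tcp_rot"],o["contact_force"])
p=vision.capture("scene"); im=cv2.resize(p["img"][:,:,::-1],None,fx=3,fy=3,interpolation=cv2.INTER_CUBIC)
for X in ([640,167,141],o["tool_pos"]): cv2.circle(im,tuple(int(v) for v in proj(p,X)*3+1),3,(0,0,255),-1)
u=(proj(p,[570,80,140])*3).astype(int); cv2.imwrite("pics/b.png",im[max(0,u[1]-300):u[1]+300,u[0]-400:u[0]+400])
```

```text
[625.25432329 153.86716674 233.05525325] [-1.57209208e+00  3.50215779e-05 -1.32525693e+00] [-0.22199727 -0.0376643   0.37047817]
```

View pics/b.png

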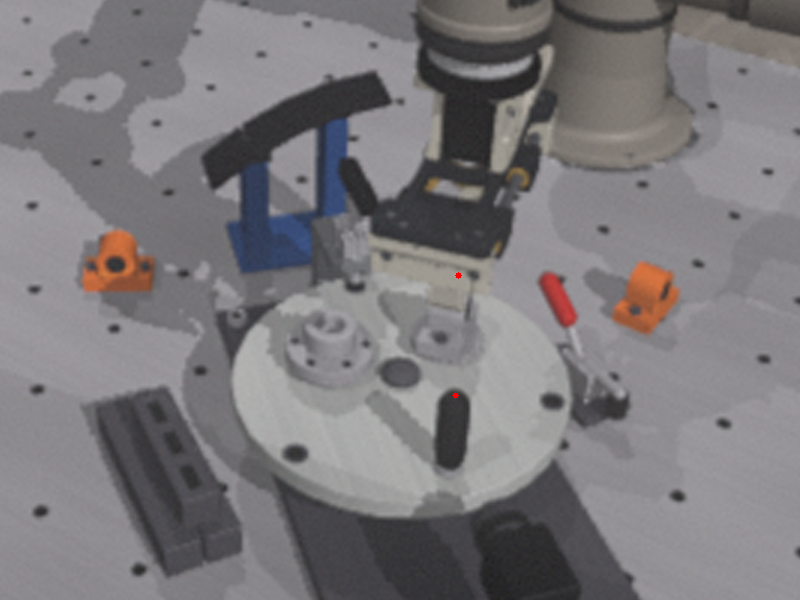

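The T at (357,185) is parked, raised and along unit y. The post top at (455,397) agrees with the estimate. I'll align over it and go down.

Call:
arm_command --pt "-0.009 0 0.0175 0" --pt "0 0.03 0 0" --pt "0 0.02 0 0" --pt "0 0 0 0"

```text
time: 10.9
tool_pos: [638.3, 164.9, 181.0]
tcp_rot: [-1.577, 0.001, -1.328]
contact_force: [-1.0, -0.7, -0.1]
grip_width: 45.4
```

Call:
arm_command --pt "-0.0016 0.02 0.0022 0" --pt "0 0.02 0 0" --pt "0 0.015 0 0" --pt "0 0.01 0 0" --pt "0 0 0 0"

```text
time: 11.4
tool_pos: [641.8, 167.9, 118.6]
tcp_rot: [-1.572, 0.0, -1.327]
contact_force: [-0.3, -0.6, -0.7]
grip_width: 45.0
```

Call:
arm_command --pt "0 0 0 0" --pt "0 0 0 0" --pt "0 0 0 0" --pt "0 0 0 0" --pt "0 0 0 0" --claw 255

```text
time: 11.9
tool_pos: [641.5, 167.7, 119.9]
tcp_rot: [-1.572, -0.001, -1.327]
contact_force: [-4.4, -3.3, 3.9]
grip_width: 23.2
```

Run:
```python
import numpy as np
y=-1.327; X=np.array([np.cos(y),np.sin(y)]);Z=np.array([-np.sin(y),np.cos(y)])
t=np.radians(50.92+np.linspace(0,120,21)); p=np.c_[np.cos(t),np.sin(t)]*.105
for i,d in enumerate(np.diff(p,axis=0)): print(f"[{d@X:.4f}, 0, {d@Z:.4f}, 0],", end="\n" if i%5==4 else " ")
print([ (p[i]*1000+[573.8,85.6]).round(1) for i in (5,10,15,20)])
```

```text
[-0.0084, 0, -0.0071, 0], [-0.0076, 0, -0.0079, 0], [-0.0068, 0, -0.0087, 0], [-0.0058, 0, -0.0093, 0], [-0.0048, 0, -0.0099, 0],
[-0.0038, 0, -0.0103, 0], [-0.0027, 0, -0.0107, 0], [-0.0015, 0, -0.0109, 0], [-0.0004, 0, -0.0110, 0], [0.0008, 0, -0.0110, 0],
[0.0019, 0, -0.0108, 0], [0.0030, 0, -0.0106, 0], [0.0041, 0, -0.0102, 0], [0.0052, 0, -0.0097, 0], [0.0061, 0, -0.0091, 0],
[0.0071, 0, -0.0084, 0], [0.0079, 0, -0.0076, 0], [0.0087, 0, -0.0068, 0], [0.0093, 0, -0.0058, 0], [0.0099, 0, -0.0048, 0],
[array([590.4, 189.3]), array([536.3, 183.7]), array([492.3, 151.8]), array([470.1, 102.2])]
```

Call:
arm_command --pt "-0.0084 0 -0.0071 0" --pt "-0.0076 0 -0.0079 0" --pt "-0.0068 0 -0.0087 0" --pt "-0.0058 0 -0.0093 0" --pt "-0.0048 0 -0.0099 0"

```text
time: 12.4
tool_pos: [592.6, 192.0, 119.9]
tcp_rot: [-1.567, 0.001, -1.326]
contact_force: [5.2, 1.8, 5.4]
grip_width: 23.1
```

Call:
arm_command --pt "-0.0038 0 -0.0103 0" --pt "-0.0027 0 -0.0107 0" --pt "-0.0015 0 -0.0109 0" --pt "-0.0004 0 -0.011 0" --pt "0.0008 0 -0.011 0"

```text
time: 12.9
tool_pos: [537.5, 188.1, 119.9]
tcp_rot: [-1.568, 0.004, -1.326]
contact_force: [0.3, 10.5, 6.6]
grip_width: 23.1
```

Call:
arm_command --pt "0.0019 0 -0.0108 0" --pt "0.003 0 -0.0106 0" --pt "0.0041 0 -0.0102 0" --pt "0.0052 0 -0.0097 0" --pt "0.0061 0 -0.0091 0"

```text
time: 13.4
tool_pos: [491.3, 156.2, 119.8]
tcp_rot: [-1.572, 0.005, -1.326]
contact_force: [-8.0, 11.2, 12.4]
grip_width: 23.2
```

Call:
arm_command --pt "0.0071 0 -0.0084 0" --pt "0.0079 0 -0.0076 0" --pt "0.0087 0 -0.0068 0" --pt "0.0093 0 -0.0058 0" --pt "0.0099 0 -0.0048 0"

```text
time: 13.9
tool_pos: [468.2, 105.1, 119.7]
tcp_rot: [-1.576, 0.004, -1.326]
contact_force: [-11.6, 4.9, 18.8]
grip_width: 22.8
```

Call:
arm_command --pt "0 0 0 0" --pt "0 0 0 0" --pt "0 0 0 0"

```text
time: 14.2
tool_pos: [468.1, 104.1, 119.7]
tcp_rot: [-1.577, 0.002, -1.326]
contact_force: [-13.2, 0.2, 20.6]
grip_width: 22.9
```

```bash
cat > chk.py <<'E'
from fit import *
import sys
q=np.array([573.78,85.59,-.6822]); a=np.linspace(0,2*np.pi,40)
ims=[]
for c in ("top","scene"):
    p=vision.capture(c); im=cv2.resize(p["img"][:,:,::-1],None,fx=4,fy=4,interpolation=cv2.INTER_CUBIC)
    dr=lambda X:cv2.circle(im,tuple(int(v) for v in proj(p,X)*4+1.5),1,(0,0,255),-1)
    for X in pts(q,np.c_[36*np.cos(a),58+36*np.sin(a),92+0*a]): dr(X)
    for X in pts(q,np.c_[11.5*np.cos(a),58+11.5*np.sin(a),112+0*a]): dr(X)
    for h in (30,150):
        t=np.radians(h)
        for X in pts(q,np.c_[120*np.cos(t)+6.5*np.cos(a),120*np.sin(t)+6.5*np.sin(a),70+0*a]): dr(X)
    u=(proj(p,pts(q,[0,20,80])[0])*4).astype(int); ims.append(im[max(0,u[1]-300):u[1]+300,max(0,u[0]-200):u[0]+200][:600])
    for d in vision.find_in(p,"flange")[:2]: print(c,d["confidence"],w(p,d["xyz"]), proj(p,w(p,d["xyz"])), "exp view", pts(q,[0,58,92])[0], proj(p,pts(q,[0,58,100])[0]))
cv2.imwrite("pics/"+sys.argv[1],np.hstack([cv2.resize(i,(400,600)) if i.shape[:2]!=(600,400) else i for i in ims]))
E
python3 chk.py c.png
```

```text
top 0.71 [609.038 132.505  91.659] [200.722 160.4  ] exp view [610.349 130.609  92.   ] [201.044 159.468]
top 0.27 [722.554 -35.002  29.412] [262.632 126.212] exp view [610.349 130.609  92.   ] [201.044 159.468]
scene 0.72 [621.646 139.804  89.174] [307.446 261.342] exp view [610.349 130.609  92.   ] [306.749 253.316]
scene 0.39 [667.447 170.112  72.419] [308.357 284.779] exp view [610.349 130.609  92.   ] [306.749 253.316]
```

View pics/c.png

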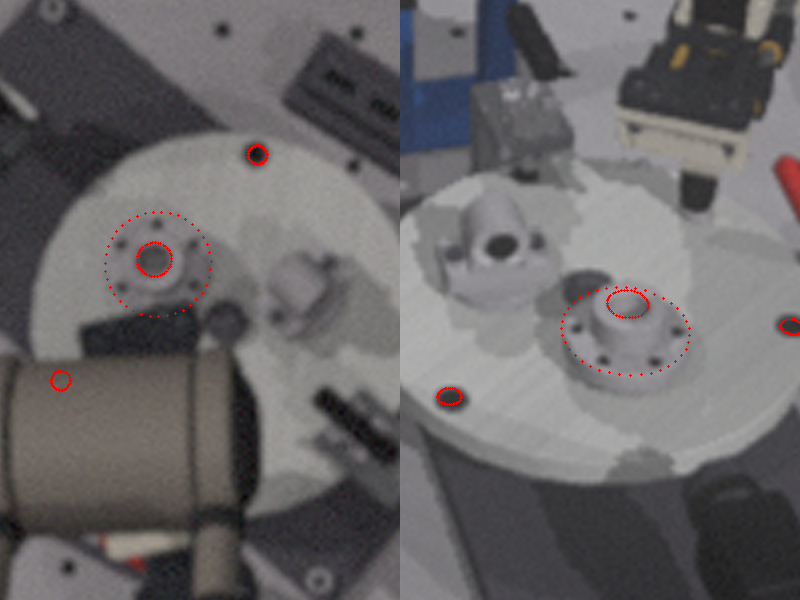

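The flange stands inside the view-point overlay and the index holes are concentric with theirs, within about 1°. I'll release the post and lift.

Call:
arm_command --pt "0 0 0 0" --pt "0 0 0 0" --pt "0 0 0 0" --pt "0 0 0 0" --pt "0 0 0 0" --claw 130

```text
time: 14.9
tool_pos: [472.2, 103.4, 118.5]
tcp_rot: [-1.571, 0.0, -1.326]
contact_force: [-0.0, 0.4, -0.1]
grip_width: 44.9
```

Call:
arm_command --pt "0 -0.02 0 0" --pt "0 -0.035 0 0" --pt "0 -0.035 0 0" --pt "0 -0.03 0 0" --pt "0 0 0 0"

```text
time: 15.4
tool_pos: [474.3, 103.5, 242.7]
tcp_rot: [-1.563, -0.001, -1.327]
contact_force: [0.8, 0.1, -0.2]
grip_width: 45.2
```

Call:
arm_command --pt "0 0 0 7.64" --pt "0 0 0 7.64" --pt "0 0 0 7.64" --pt "0 0 0 7.64" --pt "0 0 0 7.64"

```text
time: 15.9
tool_pos: [471.9, 103.3, 237.7]
tcp_rot: [-1.572, -0.001, -1.999]
contact_force: [0.8, -0.4, 0.6]
grip_width: 45.3
```

Call:
arm_command --pt "0 0 0 7.64" --pt "0 0 0 7.64" --pt "0.0233 0 0.0302 0" --pt "0.0233 0 0.0302 0" --pt "0.0232 0 0.0302 0"

```text
time: 16.4
tool_pos: [497.6, -9.1, 237.8]
tcp_rot: [-1.572, -0.0, -2.259]
contact_force: [1.3, -0.7, -1.0]
grip_width: 45.0
```

Call:
arm_command --pt "0 0 0 0" --pt "0 0 0 0"

```text
time: 16.6
tool_pos: [497.5, -8.6, 237.7]
tcp_rot: [-1.573, -0.001, -2.262]
contact_force: [0.2, 0.2, 0.5]
grip_width: 45.0
```

Now check the table and parked T before descending.

```bash
python3 chk.py d.png
```

```text
top 0.81 [611.018 130.528  90.142] [201.543 159.783] exp view [610.349 130.609  92.   ] [201.044 159.468]
scene 0.72 [623.014 142.586  92.754] [308.313 261.025] exp view [610.349 130.609  92.   ] [306.749 253.316]
```

View pics/d.png

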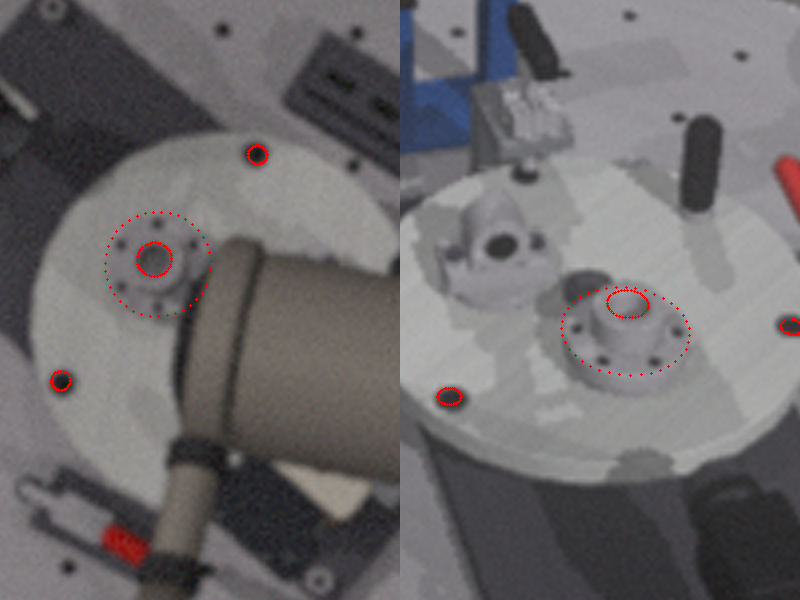

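Call:
arm_command --pt "0 0.025 0 0" --pt "0 0.025 0 0" --pt "0 0.015 0 0" --pt "0 0.009 0 0" --pt "0 0 0 0"

```text
time: 17.3
tool_pos: [497.2, -7.4, 163.9]
tcp_rot: [-1.573, -0.001, -2.259]
contact_force: [-0.6, 0.3, -0.8]
grip_width: 44.7
```

Both rim holes, (257,155) and (61,381), sit concentric with the indexed positions, and the T is still parked at (530,40). I'm now over the T and closing on it.

Call:
arm_command --pt "0 0 0 0" --pt "0 0 0 0" --pt "0 0 0 0" --pt "0 0 0 0" --pt "0 0 0 0" --claw 255

```text
time: 17.8
tool_pos: [497.4, -7.7, 165.2]
tcp_rot: [-1.572, 0.0, -2.26]
contact_force: [-3.2, 2.5, 5.3]
grip_width: 16.0
```

Call:
arm_command --pt "0 -0.004 0 0" --pt "0 -0.003 0 0" --pt "0 0 0 0" --pt "0 0 0 -8.2" --pt "0 0 0 -8.2"

```text
time: 18.3
tool_pos: [497.2, -7.6, 171.1]
tcp_rot: [-1.573, 0.0, -1.968]
contact_force: [-0.1, 3.9, -9.4]
grip_width: 15.9
```

Call:
arm_command --pt "0 0 0 -8.2" --pt "0 0 0 -8.2" --pt "0 0 0 -8.2" --pt "0 0 0 -8.2" --pt "0 0 0 -8.2"

```text
time: 18.8
tool_pos: [496.8, -7.6, 171.1]
tcp_rot: [-1.573, 0.002, -1.252]
contact_force: [-2.2, 4.5, -7.9]
grip_width: 15.7
```

Call:
arm_command --pt "0 0 0 -8.2" --pt "0 0 0 -8.2" --pt "0 0 0 -8.2" --pt "0 0 0 -8.2" --pt "0 0 0 0"

```text
time: 19.3
tool_pos: [496.5, -7.8, 171.1]
tcp_rot: [-1.572, 0.003, -0.684]
contact_force: [-4.2, 3.8, -8.4]
grip_width: 16.0
```

Call:
arm_command --pt "0 0.006 0 0" --pt "0 0.006 0 0" --pt "0 0.005 0 0" --pt "0 0.003 0 0" --pt "0 0 0 0"

```text
time: 19.8
tool_pos: [496.7, -7.8, 152.0]
tcp_rot: [-1.572, 0.002, -0.69]
contact_force: [-5.8, 4.5, -1.1]
grip_width: 15.9
```

Call:
arm_command --pt "0 0.002 0 0" --pt "0 0.002 0 0" --pt "0 0 0 0"

```text
time: 20.1
tool_pos: [496.9, -7.8, 149.3]
tcp_rot: [-1.571, 0.001, -0.69]
contact_force: [-9.2, 4.6, 9.3]
grip_width: 15.4
```

Call:
arm_command --pt "0 0.002 0 0" --pt "0 0.002 0 0" --pt "0 0 0 0" --pt "0 0 0 0"

```text
time: 20.5
tool_pos: [497.5, -8.1, 148.6]
tcp_rot: [-1.57, -0.002, -0.69]
contact_force: [-17.0, 5.3, 35.5]
grip_width: 15.5
```

Call:
arm_command --pt "0 -0.002 0 0" --pt "0 -0.001 0 0" --pt "0 0 0 0"

```text
time: 20.8
tool_pos: [497.1, -8.0, 148.8]
tcp_rot: [-1.571, -0.0, -0.69]
contact_force: [-11.1, 4.6, 12.5]
grip_width: 15.6
```

Call:
arm_command --pt "0 0 0 0" --pt "0 0 0 0" --pt "0 0 0 0" --pt "0 -0.02 0 0" --pt "0 -0.03 0 0" --claw 130

```text
time: 21.3
tool_pos: [497.2, -8.3, 196.0]
tcp_rot: [-1.573, 0.003, -0.687]
contact_force: [1.1, -0.5, 0.6]
grip_width: 44.8
```

Call:
arm_command --pt "0 -0.04 0 0" --pt "0 -0.04 0 0" --pt "0 0 0 0"

```text
time: 21.6
tool_pos: [500.6, -8.8, 282.3]
tcp_rot: [-1.565, -0.01, -0.687]
contact_force: [0.0, 1.0, 0.1]
grip_width: 45.5
```

```bash
python3 - <<'E'
from h import *
p=vision.capture("scene")
for n in("tee_grip","flange","block"):
  for d in vision.regions_of(p,n)[:3]:
    ys,xs=np.nonzero(d["mask"]); print(n,d["confidence"],d["mask"].sum(),xs.mean(),ys.mean(),xs.min(),xs.max(),ys.min(),ys.max())
print(proj(p,[498.3,-7.3,158]),proj(p,[498.3,-7.3,168]))
E
python3 chk.py e.png
```

```text
tee_grip 0.57 215 282.3255813953488 189.25581395348837 271 294 184 197
flange 0.79 637 306.690737833595 258.1177394034537 292 322 245 270
block 0.78 341 379.0146627565982 220.7624633431085 368 389 209 232
block 0.68 593 272.5885328836425 234.70320404721753 257 288 220 246
block 0.68 361 203.08587257617728 210.09418282548475 192 214 199 218
[283.06042143 188.88755455] [283.17617458 185.55073339]
top 0.73 [615.5   140.658  92.621] [197.76  157.928] exp view [610.349 130.609  92.   ] [201.044 159.468]
scene 0.94 [621.999 140.541  88.703] [307.638 261.719] exp view [610.349 130.609  92.   ] [306.749 253.316]
scene 0.23 [599.077 101.451  64.577] [297.526 256.892] exp view [610.349 130.609  92.   ] [306.749 253.316]
```

View pics/e.png

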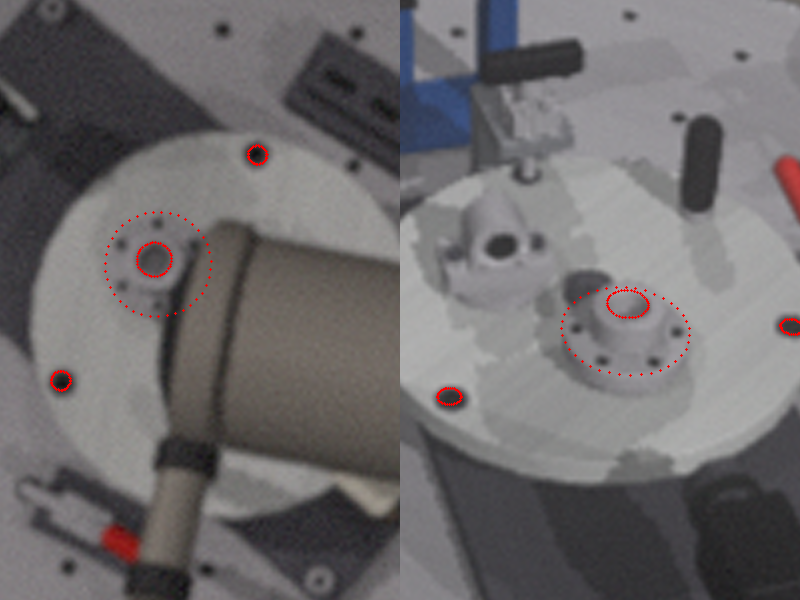

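The T is in line at (530,60) and the flange is centred on the overlay. The T mask's height is 0.7 px from the home reading. That is within its noise, so I'll check the height by touching the bar's top with closed fingertips. Home means the TCP stops near 176.

Call:
arm_command --pt "0 0.03 0 0" --pt "0 0.03 0 0" --pt "0 0.02 0 0" --pt "0 0 0 0" --pt "0 0 0 0" --claw 255

```text
time: 22.5
tool_pos: [498.0, -8.2, 196.8]
tcp_rot: [-1.571, 0.001, -0.686]
contact_force: [0.6, -0.5, 0.3]
grip_width: 9.2
```

Call:
arm_command --pt "0 0.006 0 0" --pt "0 0.004 0 0" --pt "0 0.002 0 0" --pt "0 0 0 0"

```text
time: 22.9
tool_pos: [497.8, -8.1, 184.7]
tcp_rot: [-1.571, 0.0, -0.686]
contact_force: [-0.2, 0.0, -0.1]
grip_width: 0.5
```

Call:
arm_command --pt "0 0.003 0 0" --pt "0 0.002 0 0" --pt "0 0.001 0 0" --pt "0 0 0 0"

```text
time: 23.3
tool_pos: [497.7, -8.1, 178.5]
tcp_rot: [-1.571, 0.0, -0.686]
contact_force: [0.1, -0.6, 0.1]
grip_width: 0.4
```

Call:
arm_command --pt "0 0.001 0 0" --pt "0 0.001 0 0" --pt "0 0.001 0 0" --pt "0 0 0 0"

```text
time: 23.7
tool_pos: [498.0, -8.1, 176.2]
tcp_rot: [-1.57, -0.001, -0.686]
contact_force: [-1.8, 1.6, 4.5]
grip_width: 0.5
```

Contact came at 176.2, so the plunger is home. I'll press slightly more to be sure, then retreat.

Call:
arm_command --pt "0 0.001 0 0" --pt "0 0.001 0 0" --pt "0 0 0 0"

```text
time: 24.0
tool_pos: [498.2, -8.2, 176.0]
tcp_rot: [-1.57, -0.002, -0.685]
contact_force: [-6.5, 1.1, 18.5]
grip_width: 0.8
```

Call:
arm_command --pt "0 -0.01 0 0" --pt "0 -0.04 0 0" --pt "0 -0.04 0 0" --pt "0 0 0 0" --pt "0 0 0 0"

```text
time: 24.5
tool_pos: [498.1, -8.2, 264.4]
tcp_rot: [-1.57, -0.002, -0.686]
contact_force: [-0.1, 0.3, -0.5]
grip_width: 0.2
```

Run:
```python
from h import *
o=bot.get_obs(); print(o["time"],o["tool_pos"],o["contact_force"],o["dq"])
job.close_job()
```

```text
24.5 [498.13655219  -8.19031261 264.39730431] [-0.13969987  0.27688657 -0.46331922] [ 2.93023112e-05  2.80002472e-02  4.48875309e-02  6.15073641e-04
 -5.52361446e-03  2.61796284e-04]
the job is handed in; nothing more can be done
```

I handed the job in at 24.5 s of the 61 s allowed; no verdict is reported. I pulled the T up, turned it a quarter and parked it. Then I swung the table +120° by the post, turned the T back in line and pressed it home.

**Last checks**
- **Plunger:** a fingertip touch on top of the bar stopped at TCP z = 176 mm, the value expected with the plunger home, and it held under 18 N.
- **T-handle and table:** the last pictures showed the T in line, and the index holes and the flange bore concentric with their predicted places. The block was on its nest.
- **Robot:** it was clear of everything at hand-in, with contact force near zero.

**What disagreed**
- **Flange position:** three of the four flange readings from the final and gripper-on-post picture checks, all but the earlier top-view one, were 10–17 mm from the view point. That includes both readings in the last check. The final top view was partly hidden by the arm, and the scene camera's readings were off by a similar amount before any move. I relied on the hole and bore overlays instead.
- **T mask height:** it was 0.7 px from its starting value, which the touch check settled.
- **T-handle grip:** my first grip was about 5 mm off along the bar, so I let go and re-gripped before lifting.

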